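# Clamp the cleaner bottle and take off its push-and-turn safety cap

## Task

Lock the cleaner bottle in the clamping holder by turning the holder's bar knob clockwise until it clicks past its high point and stays on its stop. Then press the bottle's safety cap down, twist it anticlockwise while it is held down until it comes free, lift it straight up and finish still holding it level, a few centimetres clear above the open neck, with the bottle upright and still locked in the holder. Leave everything else on the bench alone.

Things in the scene. Friction and masses are not known exactly. Their poses are not given: they have to be found in the camera images.
- holder: Clamping bottle holder, fixed to the bench: steel base plate 110 x 262 x 12 mm, grey V jaw (to 69 mm above the bench), sliding rubber-faced jaw, grey toggle box (to 60 mm) with a black bar knob. Origin: at bench height under the middle of the bottle's place; y points from there to the knob, whose axis is at y = 144 mm; z up. Each start places and turns it anew.
- knob_grip (a point): Point to grip on the clamp knob: on its vertical axis, 85 mm above the bench. The knob is a black upright bar 62 mm long, 15 mm thick, from 68 to 98 mm above the bench, on a 22 mm round stem, with a short white line on top. The point turns with the knob: y along the bar, x across its thickness, z up. At joint value 0 the bar points at the bottle.
- clamp_knob (a joint): Turn of the clamp knob, rad: 0 open, grows clockwise seen from above; starts at 0 to 0.15. An over-centre toggle drives the rubber jaw against the bottle: the torque rises to about 0.25 N m before the high point at 1.0; past it the knob snaps by itself to its stop at 1.25 and stays (locked). One grasp is enough.
- cap: The safety cap: grey, round, ribbed, 50 mm in diameter, 28 mm high, 40 g, two raised arrows on its flat top. Origin: centre of its lower edge, 134 mm above the bench while locked on the bottle; z up along its axis; x turns with it. Bayonet closure with three lugs and an inner spring: it cannot be pulled off, or turned more than a few degrees, unless pressed down.
- cap_mid (a point): Centre of the cap, half-way up, on its axis: 148 mm above the bench while locked, 14 mm under its top. The spring holds the cap up with 6 N; about 11 N push it 3.5 mm down, a hard stop is at 4.5 mm. At least 3 mm down it can be turned anticlockwise seen from above: free from 0.85 rad on, stopped at 1.4 rad (1.15 rad is right); then it springs up and lifts straight off.
- bottle: The cleaner bottle: off-white, round, 76 mm in diameter up to 78 mm above its foot, sloping shoulder to 106 mm, then the neck; a 47 mm flange lies 117 mm above the foot, 4.5 mm under the locked cap. About 0.45 kg (0.3 to 0.65). Stands loose on the holder's 12 mm plate; unclamped it turns along with the cap; clamping shifts it 1 to 2 mm. Origin: centre of its foot, z up.
- bottle_mouth (a point): Centre of the rim of the bottle's neck, on its axis: 138 mm above the bottle's foot, 150 mm above the bench; hidden in the cap until that is off (2 mm above cap_mid while locked). The neck is 32 mm in diameter. z up; x has the direction that the locked cap's x has.
- tape_roll: Bystander: tan roll of packing tape lying flat, 96 mm across, 46 mm high, beyond the bottle; origin under its centre.
- scanner: Bystander: black hand-held code scanner lying on its side, about 62 x 170 mm, 40 mm high, on the robot's side of the bottle; origin under its head.
- safety_knife: Bystander: grey safety knife, 24 x 155 mm, 20 mm high, lying on the robot's side of the knob; origin under its middle.
- measuring_beaker: Bystander: clear beaker, 80 mm across, 105 mm high, standing to the left; origin under its centre.
- funnel: Bystander: off-white funnel standing upside down to the left, 100 mm across, 105 mm high; origin under its centre.
- lidded_jar: Bystander: off-white jar with a black lid, 84 mm across, 95 mm high, standing to the right; origin under its centre.
- round_bottle: Bystander: slim off-white bottle, 64 mm across, 150 mm high, standing loose on the bench to the right; not the bottle of this job; origin under its centre.
- carton: Bystander: small cardboard box, 110 x 80 x 65 mm, to the right; origin under its centre.

How it is judged:
By the outcome, as a careful person would: the job done as asked, in the order asked, and still so for the second after the job is handed in, while the arm keeps its last pose, push and grip.
It also fails if it takes over 48 s, if anything falls off the work surface, if the arm or the gripper's body presses on something with over 40 N, if the wrist force passes 120 N, or if a joint passes its speed limit or range.

## Robot

A 7-joint arm with a two-finger parallel gripper is mounted at the origin on the work surface. World frame = base frame: x ahead of the robot, y to its left, z up, the work surface at z = 0. Lengths are in m, angles in rad, forces in N, time in s.
With the tool pointing down it reaches from about 0.425 to 0.925 m from the base axis. Payload 6.8 kg.
Tool frame: the origin (TCP) lies midway between the tips of the shut fingers; the grasp point (between the pads) lies r.grasp_offset behind it (r.grasp_offset is the distance from the TCP to the grasp point, in m); z points along the fingers, y is the direction in which the jaws open and shut (so a half turn about z gives the same grasp; the last joint's range is limited). The gripper opens to 85 mm and grips with 20 to 120 N. Pads are 22 mm wide; open, the fingers measure 114 mm over their backs; the gripper's body (76 mm by 85 mm) begins 54 mm behind the grasp point. The pads swing forward as they close: fully open they stand 13 mm farther back than shut.
Start: joints at [-1.295, 0.477, 0.022, 1.555, -0.011, 1.109, -0.083], TCP at [0.253, 0.626, 0.193] pointing down, gripper open.
Joint ranges: [-2.96, 2.96], [-0.34, 2.1], [-1.41, 1.46], [0.24, 2.44], [-1.37, 4.51], [0.17, 1.92], [-2.96, 2.96]. Speed limits (rad/s): [2.39, 2.39, 3.14, 3.14, 3.14, 3.14, 3.14].

## Interface

Orientations are given as a rotation vector (axis times angle).
In Python, from bench import r gives the robot as it stands. The module is installed in compiled form; this text tells all that it offers.
- The arm moves only by the tool send_rows, never from a script. Its argument "moves" is one flat list of numbers, 4 for each row, row after row: the shift along the tool's x, y, z in mm, then the turn about the tool's z in degrees. A call has 1 to 8 rows; each row is the pose to reach, as a shift and turn from the pose commanded when the call began, along the tool's axes at that moment; what a row does not reach only later rows make up. A row lasts 1/8 s, in which the tool goes at most 62.5 mm and 10.7 degrees, less where a joint would pass 70% of its speed; a pose out of reach is approached as far as the arm can. A call with a gripper value outside its range is refused whole. "hand" is the closure, from 0 (fully open) to 1 (shut), set as the call begins (left out, the last holds). The fingers move at their own pace and stop on an object; "newtons" is the grip in N (left out, the last holds). Time passes only in rows, so rows that repeat a pose let the fingers close. It gives the time, the measured TCP pose, the force and the opening at its end, in the units of the state.
- r.get_obs(): the state, without advancing time (a new reading comes with each control period).
- r.grab_frame(name): name is "scene" or "top" or "wrist"; returns a dict with "img" (384x512x3 uint8, red, green, blue), "mtx" (3x3 intrinsics, pixels), "world_to_cam" (4x4, takes a point from world to camera coordinates). Camera axes: x right, y up, looking along -z (the intrinsics and any distortion apply to the point x, -y, -z); pixel columns grow to the right and rows downward; lengths in m; the calibration is good to about 2 mm. A picture is of the moment at which its call begins. There is no depth.
- r.hand_in(): hands the job in, once; it reports no verdict.
The state is a dict: "clock": time; "joints": joint angles; "qvel": joint speeds; "tau": joint torques, N m; "tcp_pos": TCP position; "orientation": TCP orientation; "contact_force": force on the tool from outside, world axes, zero at the start; "moment": the same for the moment, N m; "grip_width": finger opening in m.
Only numpy, scipy, OpenCV 4.12 (cv2) and the standard library are available. Lean on these libraries where they do the work, as an engineer would, in place of code of your own. Each camera call takes 0.05 s, during which the arm holds its last target.

## Working session

There is one attempt and no reset: what is moved stays moved. The work goes in short steps, Python scripts to look and compute and a tool call to move; the robot and the scene stay as the last step left them, time stands still between calls to the robot, and variables do not carry over. Pictures are saved under pics/ and viewed, and the job is handed in when it is done.

Besides the shell and the picture viewer there is one more tool, called after "Emit:" as name(argument=value, ...), one argument or row to a line, values as JSON. send_rows: Moves the arm, as the interface text tells. Its arguments: {"type":"object","properties":{"moves":{"type":"array"},"hand":{"type":"number"},"newtons":{"type":"number"}},"required":["moves"]}

```bash
mkdir -p pics; cat > h.py <<'E'
import numpy as np, cv2
from bench import r
from scipy.spatial.transform import Rotation as R
def snap(name,fn=None,crop=None,scale=1):
    f=r.grab_frame(name)
    im=f["img"]
    np.savez(f"pics/{fn}.npz",**f)
    save(im,fn,crop,scale)
    return f
def save(im,fn,crop=None,scale=1):
    im=im[...,::-1]
    if crop: im=im[crop[1]:crop[3],crop[0]:crop[2]]
    im=cv2.resize(im,None,fx=scale,fy=scale,interpolation=cv2.INTER_CUBIC)
    cv2.imwrite(f"pics/{fn}.png",im)
def pix2z(f,u,v,z):
    K=f["mtx"];T=f["world_to_cam"]
    d=np.linalg.inv(K)@np.array([u,v,1.]); d=np.array([d[0],-d[1],-d[2]])
    Rm=T[:3,:3];c=-Rm.T@T[:3,3]; d=Rm.T@d
    return c+d*(z-c[2])/d[2]
def proj(f,p):
    T=f["world_to_cam"];q=T[:3,:3]@np.asarray(p)+T[:3,3]
    q=f["mtx"]@np.array([q[0],-q[1],-q[2]]);return q[:2]/q[2]
E
python3 - <<'E'
from h import *
for n in ("scene","top","wrist"):
    f=snap(n,n+"0"); print(n,list(f.keys()),f["mtx"].round(1).tolist(),f["world_to_cam"].round(3).tolist())
o=r.get_obs(); print(o, r.grasp_offset)
E
```

```text
scene ['img', 'mtx', 'world_to_cam'] [[350.0, 0.0, 257.1], [0.0, 350.0, 193.3], [0.0, 0.0, 1.0]] [[-0.645, 0.764, -0.004, 0.373], [-0.536, -0.448, 0.716, 0.224], [0.545, 0.464, 0.698, -1.429], [0.0, 0.0, 0.0, 1.0]]
top ['img', 'mtx', 'world_to_cam'] [[361.8, 0.0, 252.4], [0.0, 361.8, 190.6], [0.0, 0.0, 1.0]] [[-0.093, -0.996, 0.004, 0.034], [0.973, -0.09, 0.213, -0.589], [-0.212, 0.023, 0.977, -1.128], [0.0, 0.0, 0.0, 1.0]]
wrist ['img', 'mtx', 'world_to_cam'] [[299.4, 0.0, 258.4], [0.0, 299.4, 189.5], [0.0, 0.0, 1.0]] [[0.375, 0.927, -0.002, -0.673], [-0.888, 0.358, -0.289, 0.037], [-0.268, 0.11, 0.957, -0.38], [0.0, 0.0, 0.0, 1.0]]
{'clock': 0.15, 'joints': array([-1.2951085 ,  0.47761762,  0.02237365,  1.5562008 , -0.01145115,
        1.10933125, -0.08311091]), 'qvel': array([ 0.00031507, -0.00173471,  0.00126741, -0.00312218, -0.00130483,
        0.00118864,  0.00206542]), 'tau': array([ 2.49212469e-03, -5.96925652e+01,  1.61002435e+00, -2.81491792e+01,
        1.26229340e-02,  6.58619480e-03, -2.05377654e-05]), 'tcp_pos': array([0.25259262, 0.62540599, 0.19225464]), 'orientation': array([-5.99129301e-01, -3.08381328e+00,  2.23688219e-03]), 'contact_force': array([ 0.1298801 ,  0.23080651, -0.99488774]), 'moment': array([ 0.01594838, -0.00560335, -0.03119778]), 'grip_width': 0.08576425160800209} 0.0187
```

View pics/scene0.png

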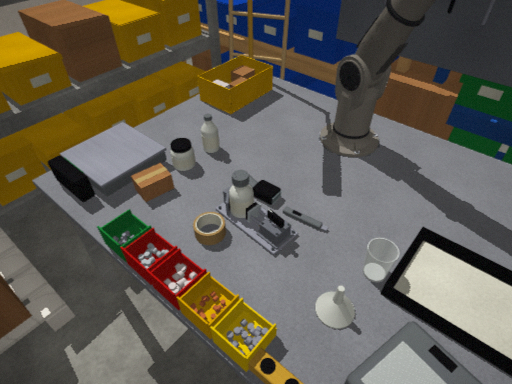

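View pics/top0.png

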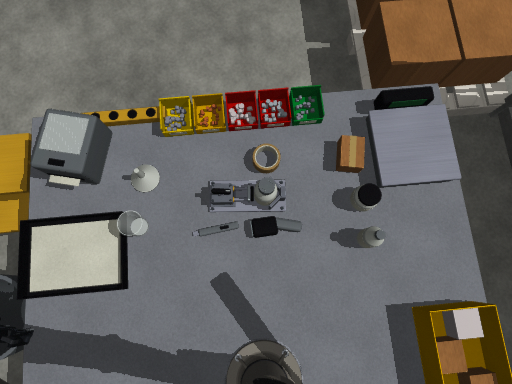

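View pics/wrist0.png

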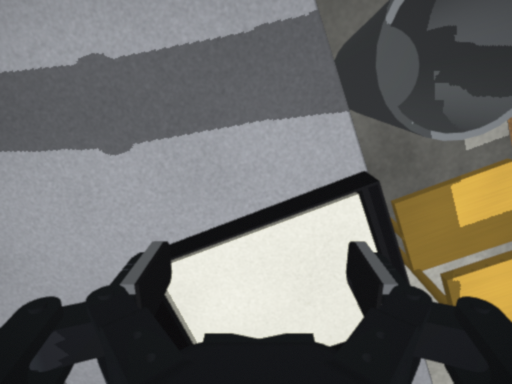

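The scene view shows the holder in the middle, with the bottle's cap at about (241,177). In the top view the cap is at (266,187) and the knob at about (224,192). I'll enlarge both.

```bash
python3 - <<'E'
from h import *
f=np.load("pics/top0.npz"); save(f["img"],"top0c",(190,160,310,250),6.5)
f=np.load("pics/scene0.npz"); save(f["img"],"scene0c",(205,160,335,255),6)
E
```

```text
(no output)
```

View pics/top0c.png

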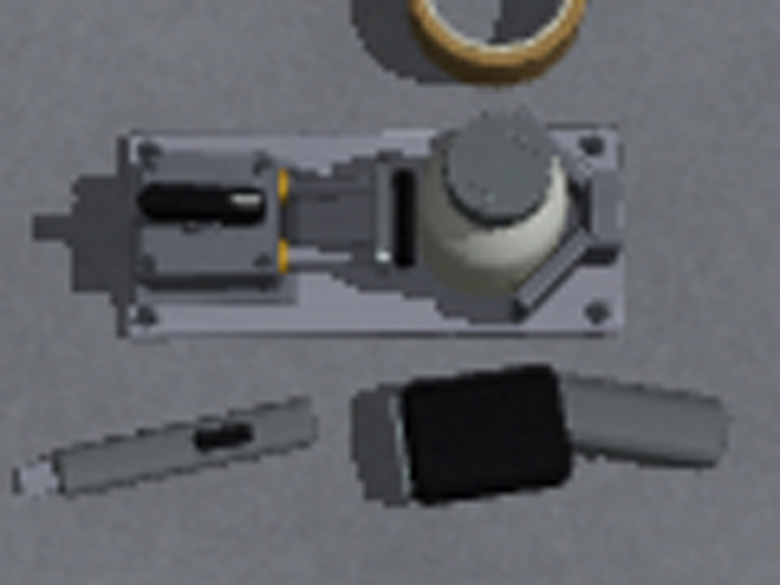

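View pics/scene0c.png

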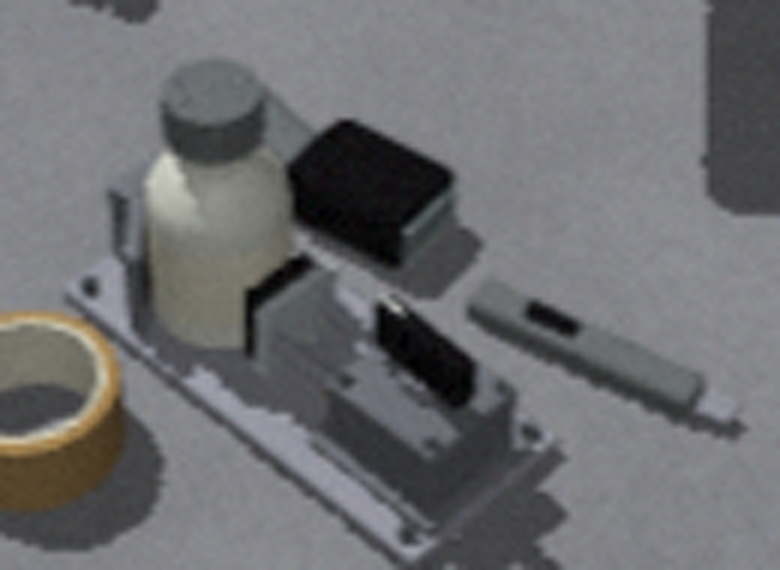

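Top crop: the cap's top centre is at (499,162), and the knob bar runs from (138,201) to (267,204), nearly pointing at the bottle. The plate corners are at about (130,133), (620,130), (624,333) and (127,335).

```bash
python3 - <<'E'
from h import *
f=np.load("pics/top0.npz"); g=np.load("pics/scene0.npz")
c=lambda u,v:(u/6.5+190-.42,v/6.5+160-.42)
d=lambda u,v:(u/6+205-.42,v/6+160-.42)
P=lambda uv,z:pix2z(f,*uv,z).round(4)
for n,uv,z in [("cap",(499,162),.162),("k1",(138,201),.098),("k2",(267,204),.098),("c1",(130,133),.012),("c2",(620,130),.012),("c3",(624,333),.012),("c4",(127,335),.012)]: print(n,P(c(*uv),z))
for n,uv,z in [("cap",(213,88),.162),("k1",(388,305),.098),("k2",(468,365),.098)]: print("scene",n,pix2z(g,*d(*uv),z).round(4))
o=r.get_obs();print(R.from_rotvec(o["orientation"]).as_matrix().round(4).tolist(),o["tcp_pos"])
E
```

```text
cap [ 0.583  -0.0615  0.162 ]
k1 [0.5945 0.113  0.098 ]
k2 [0.5871 0.05   0.098 ]
c1 [0.6514 0.1227 0.012 ]
c2 [ 0.629  -0.1371  0.012 ]
c3 [ 0.5202 -0.127   0.012 ]
c4 [0.5431 0.1316 0.012 ]
scene cap [ 0.5814 -0.0619  0.162 ]
scene k1 [0.5921 0.058  0.098 ]
scene k2 [0.598  0.1107 0.098 ]
[[-0.9273, 0.3744, -0.0004], [0.3744, 0.9273, -0.0014], [-0.0002, -0.0014, -1.0]] [0.25259262 0.62540599 0.19225464]
```

Emit:
send_rows(
  moves=[-48,-35,-6,9,-96,-70,-12,18,-144,-105,-18,27,-192,-140,-24,36,-240,-175,-30,45,-288,-210,-36,54,-336,-245,-42,63,-384,-280,-48,72],
  hand=0,
  newtons=60,
)

```text
clock: 1.15
tcp_pos: [0.5046, 0.2208, 0.2412]
orientation: [-2.303, -2.137, -0.0]
contact_force: [1.0, 0.9, -0.1]
grip_width: 0.0851
```

```bash
cat >> h.py <<'E'
def goto(p,yang):
    """shift in tool mm + turn deg to put TCP at p with tool y at world angle yang deg (mod 180)"""
    o=r.get_obs(); M=R.from_rotvec(o["orientation"]).as_matrix()
    s=M.T@(np.asarray(p)-o["tcp_pos"])*1000
    a=np.degrees(np.arctan2(M[1,1],M[0,1])); t=(a-yang+90)%180-90
    print("t",round(o["clock"],2),"tcp",o["tcp_pos"].round(4),"yang",round(a,2),"shift",s.round(1),"turn",round(t,2),"j7",o["joints"][6].round(2),"F",o["contact_force"].round(1),"M",o["moment"].round(2),"w",o["grip_width"].round(4), "zt",M[:,2].round(4))
E
python3 -c "
from h import *
goto((.593,.082,.243),-6.5)"
```

```text
Traceback (most recent call last):
  File "h.py", line 28, in goto
    print("t",round(o["clock"],2),"tcp",o["tcp_pos"].round(4),"yang",round(a,2),"shift",s.round(1),"turn",round(t,2),"j7",o["joints"][6].round(2),"F",o["contact_force"].round(1),"M",o["moment"].round(2),"w",o["grip_width"].round(4), "zt",M[:,2].round(4))
                                                                                                                                                                                                               ^^^^^^^^^^^^^^^^^^^^^
AttributeError: 'float' object has no attribute 'round'
```

```bash
sed -i 's/o\["grip_width"\].round(4)/round(o["grip_width"],4)/' h.py
python3 -c "
from h import *
goto((.593,.082,.243),-6.5)"
```

```text
t 1.15 tcp [0.5046 0.2208 0.2412] yang -4.27 shift [-131.8   98.5   -1.8] turn 2.23 j7 -0.49 F [ 1.   0.9 -0.1] M [ 0.03 -0.02 -0.01] w 0.0851 zt [-0.e+00  3.e-04 -1.e+00]
```

Emit:
send_rows(
  moves=[-44,33,0,1,-88,66,0,2,-132,98,0,2,-132,98,0,2],
)

```text
clock: 1.65
tcp_pos: [0.594, 0.0781, 0.241]
orientation: [2.341, 2.091, -0.002]
contact_force: [-1.0, 0.8, -0.0]
grip_width: 0.0854
```

```bash
python3 -c "
from h import *
f=snap('wrist','w1',scale=1.5)
goto((.593,.082,.243),-6.5)
T=f['world_to_cam'];print(-T[:3,:3].T@T[:3,3])
for p in [(.593,.082,.098),(.5945,.113,.098),(.5871,.05,.098),(.582,-.062,.162)]: print(proj(f,p))
"
```

```text
t 1.7 tcp [0.5929 0.0814 0.2407] yang -6.25 shift [ 0.6 -0.  -2.3] turn 0.25 j7 -0.18 F [-0.2  0.9 -0.4] M [ 0.07  0.02 -0.05] w 0.0855 zt [-3.e-04 -1.e-03 -1.e+00]
[0.60135286 0.1512899  0.42204622]
[257.85027151 164.22325954]
[255.95505232 135.90844317]
[255.89066768 192.28366952]
[263.00342557 313.4168223 ]
```

View pics/w1.png

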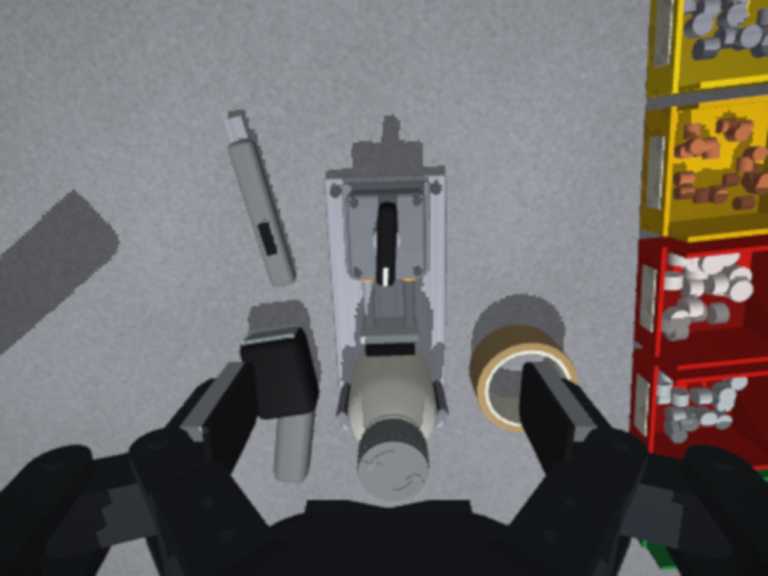

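The wrist view shows the knob bar from about (387,204) to (386,285), and the cap top centred at (393,471), both in the 1.5x picture. Both match my predicted positions.

```bash
python3 -c "
from h import *
f=np.load('pics/w1.npz')
save(f['img'],'w1c',(200,110,320,340),2.6*1)
for uv,z in [((387,204),.098),((386,285),.098),((393,471),.162)]: print(pix2z(f,uv[0]/1.5-.17,uv[1]/1.5-.17,z).round(4))
save(f['img'],'w1k',(220,120,300,200),7)
"
```

```text
[0.5965 0.1129 0.098 ]
[0.5889 0.0527 0.098 ]
[ 0.5807 -0.0624  0.162 ]
```

View pics/w1k.png

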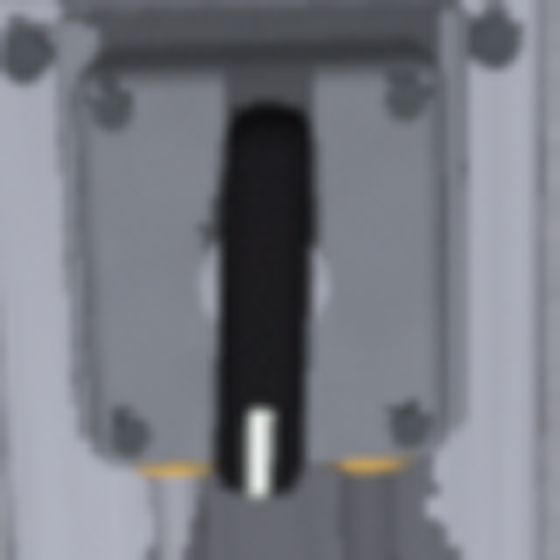

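```bash
python3 -c "
from h import *
f=np.load('pics/w1.npz')
a,b=[pix2z(f,u/7+220-.43,v/7+120-.43,.098) for u,v in [(273,112),(259,492)]]
print(a,b,(a+b)/2,np.degrees(np.arctan2(*(a-b)[[1,0]])))
goto((.593,.082,.067),-8)
"
```

```text
[0.59732869 0.11304006 0.098     ] [0.58819728 0.05277587 0.098     ] [0.59276298 0.08290796 0.098     ] 81.38391813132522
t 1.7 tcp [0.5929 0.0814 0.2407] yang -6.25 shift [  0.7   0.  173.7] turn 1.75 j7 -0.18 F [-0.2  0.9 -0.4] M [ 0.07  0.02 -0.05] w 0.0855 zt [-3.e-04 -1.e-03 -1.e+00]
```

Emit:
send_rows(
  moves=[-1,0,50,2,-1,0,100,2,-1,0,150,2,-1,0,174,2,-1,0,174,2,-1,0,174,2],
)

```text
clock: 2.45
tcp_pos: [0.593, 0.084, 0.0681]
orientation: [2.369, 2.062, 0.002]
contact_force: [0.2, 0.3, -0.4]
grip_width: 0.0854
```

Emit:
send_rows(
  moves=[0,0,0,0,0,0,0,0,0,0,0,0,0,0,0,0,0,0,0,0,0,0,0,0],
  hand=1,
  newtons=60,
)

```text
clock: 3.2
tcp_pos: [0.5924, 0.083, 0.0669]
orientation: [-2.371, -2.061, 0.0]
contact_force: [0.3, -0.2, -0.7]
grip_width: -0.0004
```

```bash
python3 -c "
from h import *
f=snap('wrist','w2',scale=1.5)
goto((.593,.082,.067),-8)
"
```

```text
t 3.25 tcp [0.5924 0.083  0.067 ] yang -8.0 shift [-0.9  0.7 -0. ] turn 0.0 j7 -0.11 F [-0.6 -0.4 -0.6] M [0.04 0.01 0.03] w 0.0 zt [-1.e-04 -0.e+00 -1.e+00]
```

View pics/w2.png

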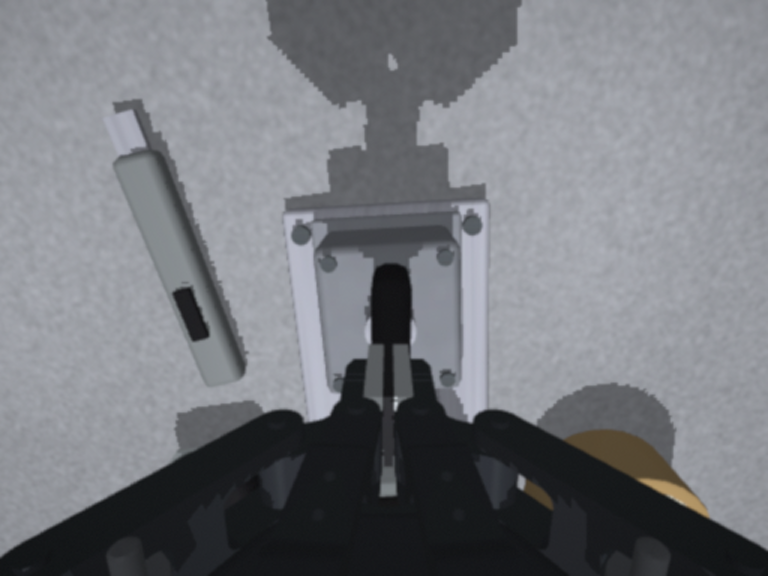

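```bash
python3 -c "
from h import *
f=np.load('pics/w2.npz')
save(f['img'],'w2c',(210,160,310,340),3.3*1)
f=snap('scene','s2',(205,120,335,255),4.4)
f=snap('top','t2',(190,130,310,250),5)
print(r.get_obs()['grip_width'])
a=cv2.imread('pics/s2.png');b=cv2.imread('pics/w2c.png');b=cv2.resize(b,None,fx=a.shape[0]/b.shape[0]*.6,fy=a.shape[0]/b.shape[0]);
"
```

```text
0.00023631582188332378
```

View pics/w2c.png

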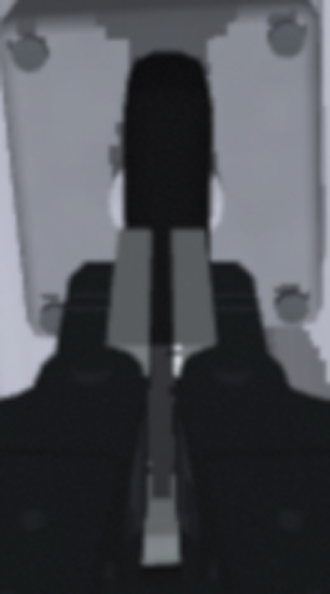

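View pics/s2.png

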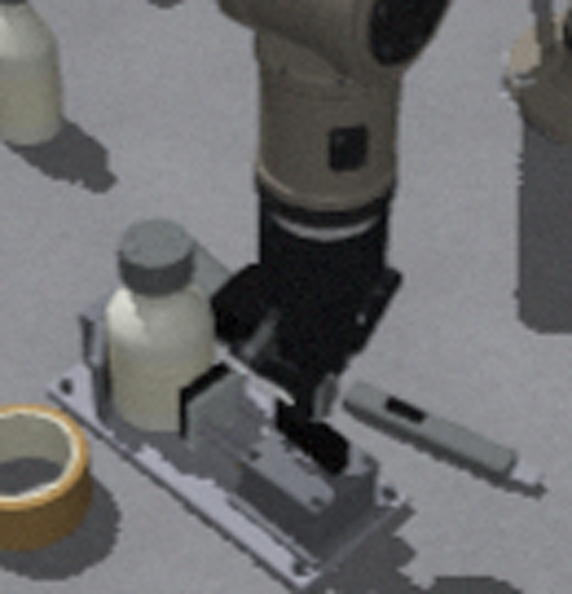

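View pics/t2.png

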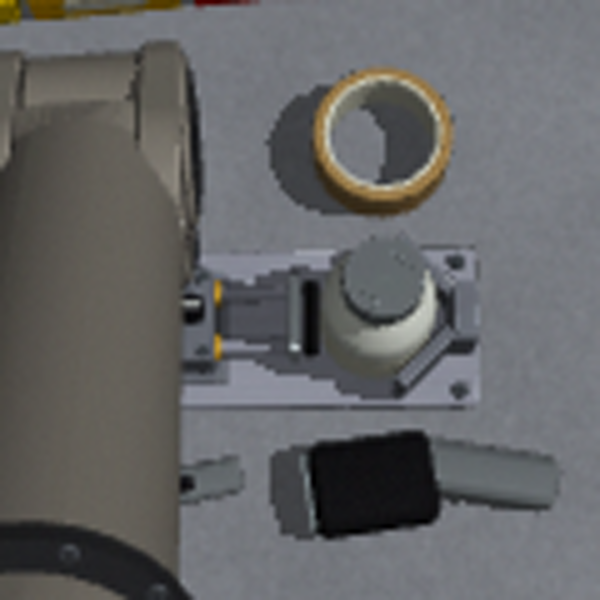

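```bash
python3 -c "
from h import *
f=np.load('pics/w2.npz'); g=np.load('pics/s2.npz')
for z in (.06,.067,.085,.098,.11,.13): 
  for w in (-.0075,.0075):
    p=np.array([.5924,.083,z])+w*np.array([np.cos(np.radians(-8)),np.sin(np.radians(-8)),0])
    u=proj(f,p); s=proj(g,p);print(z,w,u.round(1),((u-[210,160])*3.3).round(0),((s-[205,120])*4.4).round(0))
"
```

```text
0.06 -0.0075 [248.5 212.4] [127. 173.] [319. 449.]
0.06 0.0075 [270.8 212.4] [201. 173.] [302. 460.]
0.067 -0.0075 [248.2 216.3] [126. 186.] [319. 442.]
0.067 0.0075 [271.3 216.3] [202. 186.] [303. 453.]
0.085 -0.0075 [247.2 227.7] [123. 223.] [320. 424.]
0.085 0.0075 [272.5 227.7] [206. 223.] [304. 435.]
0.098 -0.0075 [246.3 237.4] [120. 255.] [321. 410.]
0.098 0.0075 [273.5 237.4] [210. 255.] [304. 422.]
0.11 -0.0075 [245.4 247.8] [117. 290.] [321. 398.]
0.11 0.0075 [274.6 247.8] [213. 290.] [305. 409.]
0.13 -0.0075 [243.5 269. ] [110. 360.] [323. 376.]
0.13 0.0075 [276.9 269. ] [221. 360.] [306. 388.]
```

```bash
python3 -c "
from h import *
f=np.load('pics/s2.npz')
save(f['img'],'s2c',(255,185,295,230),13)
g=np.load('pics/w1.npz')
t=np.array([.5929,.0814,.2407]);y=np.array([np.cos(np.radians(-6.25)),np.sin(np.radians(-6.25)),0]);x=np.array([-y[1],y[0],0])
for z in (0,.013,.03,.05):
  print(z,[ (proj(g,t+[0,0,z]+s*.0427*y+e*.011*x)*1.5).round(0) for s in(-1,1) for e in (-1,1)])
"
```

```text
0 [array([289., 341.]), array([286., 294.]), array([484., 341.]), array([487., 293.])]
0.013 [array([283., 354.]), array([279., 304.]), array([490., 354.]), array([494., 303.])]
0.03 [array([272., 374.]), array([268., 320.]), array([500., 373.]), array([504., 319.])]
0.05 [array([258., 403.]), array([252., 343.]), array([514., 402.]), array([520., 342.])]
```

View pics/s2c.png

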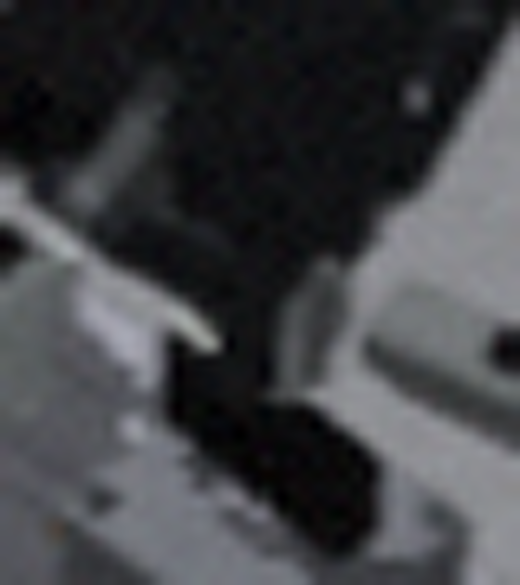

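```bash
python3 -c "
from h import *
f=np.load('pics/w2.npz')
save(f['img'],'w2d',(235,215,285,275),10)
t=np.array([.5924,.083,0]);y=np.array([np.cos(np.radians(-8)),np.sin(np.radians(-8)),0]);x=np.array([-y[1],y[0],0])
for z in (.067,.095,.1,.105,.11,.115,.12):
  print(z,[ ((proj(f,t+[0,0,z]+s*.009*y+e*.011*x)-[235,215])*10).round(0) for s in(-1,1) for e in (-1,1)])
"
```

```text
0.067 [array([111., 168.]), array([ 107., -148.]), array([383., 168.]), array([ 388., -148.])]
0.095 [array([ 91., 376.]), array([85., 17.]), array([406., 376.]), array([413.,  17.])]
0.1 [array([ 87., 420.]), array([81., 53.]), array([411., 420.]), array([418.,  53.])]
0.105 [array([ 82., 467.]), array([76., 90.]), array([416., 467.]), array([424.,  90.])]
0.11 [array([ 78., 517.]), array([ 71., 130.]), array([422., 517.]), array([430., 130.])]
0.115 [array([ 73., 570.]), array([ 65., 173.]), array([428., 570.]), array([436., 173.])]
0.12 [array([ 67., 626.]), array([ 60., 218.]), array([434., 626.]), array([443., 218.])]
```

View pics/w2d.png

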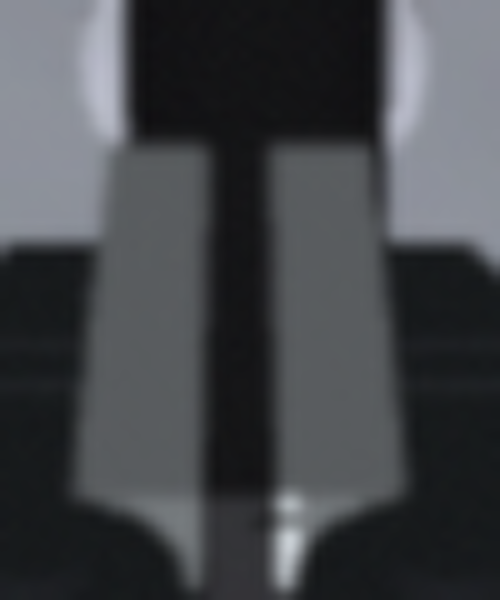

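```bash
python3 -c "
from h import *
f=np.load('pics/s2.npz')
t=np.array([.5924,.083,0]);y=np.array([np.cos(np.radians(-8)),np.sin(np.radians(-8)),0]);x=np.array([-y[1],y[0],0])
for z in (.067,.09,.1,.11,.12):
  print(z,[ ((proj(f,t+[0,0,z]+s*.009*y+e*.011*x)-[255,185])*13).round(0) for s in(-1,1) for e in (-1,1)])
"
```

```text
0.067 [array([263., 430.]), array([332., 485.]), array([206., 471.]), array([274., 526.])]
0.09 [array([267., 362.]), array([336., 416.]), array([208., 402.]), array([277., 458.])]
0.1 [array([268., 331.]), array([338., 386.]), array([209., 371.]), array([279., 427.])]
0.11 [array([270., 300.]), array([340., 355.]), array([210., 340.]), array([281., 396.])]
0.12 [array([271., 269.]), array([342., 323.]), array([211., 309.]), array([282., 365.])]
```

The gripper closed to 0 mm. Both views put the actual finger tips at z≈0.11, above the bar, although the TCP reads 0.067. So the real tips sit about 43 mm behind the reported TCP. I'll open, lower part of the way and check this visually.

Emit:
send_rows(
  moves=[0,0,0,0,0,0,0,0,0,0,0,0,0,0,0,0,0,0,10,0,0,0,20,0,0,0,20,0],
  hand=0,
)

```text
clock: 4.22
tcp_pos: [0.5914, 0.0828, 0.0456]
orientation: [-2.37, -2.061, 0.004]
contact_force: [1.0, 0.5, 0.3]
grip_width: 0.085
```

```bash
python3 -c "
from h import *
f=snap('scene','s3',(235,145,315,235),6.6)
g=snap('wrist','w3',scale=1.5)
goto((.593,.082,.067),-8)
for p in [(.5973,.113,.098),(.5882,.0528,.098)]: print((proj(g,p)*1.5).round())
"
```

```text
t 4.33 tcp [0.5923 0.0828 0.0467] yang -8.0 shift [ -0.7   0.8 -20.3] turn 0.0 j7 -0.1 F [-0.3  0.1  0.1] M [-0.03  0.03 -0.03] w 0.0856 zt [-5.e-04 -3.e-04 -1.e+00]
[394. 295.]
[391. 463.]
```

View pics/s3.png

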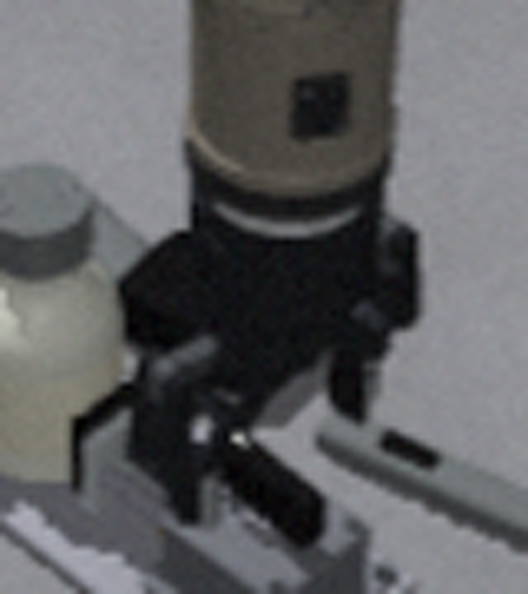

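View pics/w3.png

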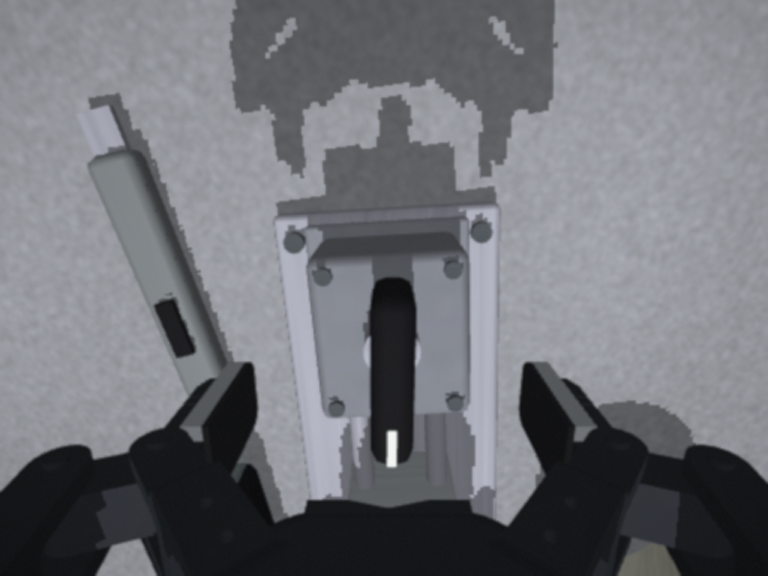

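```bash
python3 -c "
from h import *
f=np.load('pics/s3.npz')
t=np.array([.5923,.0828,0]);y=np.array([np.cos(np.radians(-8)),np.sin(np.radians(-8)),0]);x=np.array([-y[1],y[0],0])
for z in (.05,.06,.07,.08,.09,.1,.11,.13,.15):
  print(z,[ ((proj(f,t+[0,0,z]+s*y+e*.011*x)-[235,145])*6.6).round(0) for s in(-.0427,.0427,.057) for e in (-1,1)])
save(f['img'],'s3c',(250,190,300,230),13)
"
```

```text
0.05 [array([317., 470.]), array([352., 497.]), array([180., 567.]), array([214., 596.]), array([156., 584.]), array([190., 613.])]
0.06 [array([318., 455.]), array([353., 482.]), array([180., 552.]), array([214., 581.]), array([156., 569.]), array([190., 599.])]
0.07 [array([319., 440.]), array([354., 467.]), array([180., 537.]), array([215., 566.]), array([156., 554.]), array([190., 584.])]
0.08 [array([320., 425.]), array([356., 452.]), array([180., 522.]), array([215., 551.]), array([156., 539.]), array([190., 569.])]
0.09 [array([322., 410.]), array([357., 437.]), array([180., 507.]), array([215., 536.]), array([156., 524.]), array([191., 553.])]
0.1 [array([323., 394.]), array([358., 421.]), array([180., 491.]), array([216., 521.]), array([155., 508.]), array([191., 538.])]
0.11 [array([324., 379.]), array([360., 406.]), array([181., 476.]), array([216., 505.]), array([155., 493.]), array([191., 522.])]
0.13 [array([326., 346.]), array([362., 373.]), array([181., 444.]), array([217., 473.]), array([155., 461.]), array([191., 490.])]
0.15 [array([328., 313.]), array([365., 340.]), array([181., 411.]), array([218., 440.]), array([155., 428.]), array([192., 457.])]
```

View pics/s3c.png

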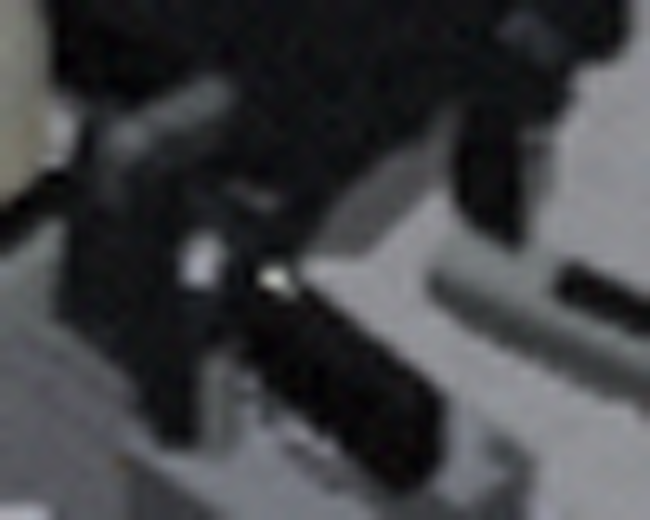

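Emit:
send_rows(
  moves=[0,0,6,0,0,0,12,0,0,0,18,0,0,0,18,0,0,0,18,0],
)

```text
clock: 4.95
tcp_pos: [0.5925, 0.0829, 0.029]
orientation: [2.371, 2.061, 0.0]
contact_force: [0.0, -0.3, 0.7]
grip_width: 0.0853
```

Emit:
send_rows(
  moves=[0,0,0,0,0,0,0,0,0,0,0,0,0,0,0,0,0,0,0,0,0,0,0,0],
  hand=1,
  newtons=60,
)

```text
clock: 5.7
tcp_pos: [0.5934, 0.0829, 0.0295]
orientation: [2.37, 2.06, 0.002]
contact_force: [2.3, -1.7, 4.3]
grip_width: 0.0166
```

```bash
python3 -c "
from h import *
f=snap('wrist','w4',scale=1.5)
goto((.593,.082,.067),-8)
"
```

```text
t 5.75 tcp [0.5934 0.0829 0.0295] yang -8.0 shift [ -1.   -0.2 -37.5] turn 0.0 j7 -0.09 F [ 2.6 -0.9  4.2] M [-0.14 -0.63  0.01] w 0.0164 zt [ 1.9e-03  1.0e-04 -1.0e+00]
```

View pics/w4.png

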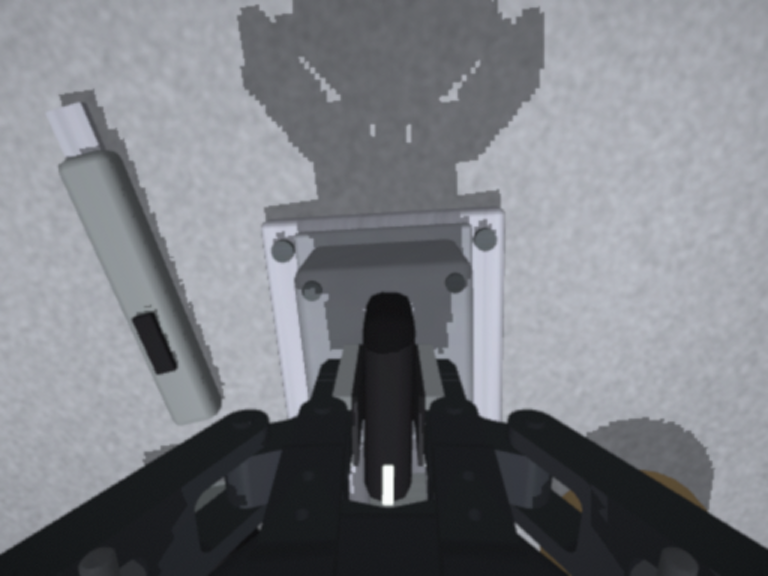

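The wrist view shows the pads on both sides of the bar, with the opening at 16.4 mm. Next is the clockwise turn.

Emit:
send_rows(
  moves=[0,0,0,8,0,0,0,16,0,0,0,24,0,0,0,32,0,0,0,40,0,0,0,48,0,0,0,55,0,0,0,60],
)

```text
clock: 6.75
tcp_pos: [0.5943, 0.0824, 0.0296]
orientation: [3.083, 0.594, 0.005]
contact_force: [5.4, -2.2, 1.5]
grip_width: 0.0166
```

```bash
python3 -c "
from h import *
goto((.593,.082,.067),-8)
"
```

```text
t 6.75 tcp [0.5943 0.0824 0.0296] yang -68.2 shift [ -1.2  -0.  -37.4] turn -60.2 j7 -0.92 F [ 5.4 -2.2  1.5] M [-0.39 -1.08  0.03] w 0.0166 zt [ 3.6e-03 -9.0e-04 -1.0e+00]
```

Emit:
send_rows(
  moves=[0,0,0,3,0,0,0,6,0,0,0,8,0,0,0,8,0,0,0,8],
)

```text
clock: 7.38
tcp_pos: [0.5943, 0.0823, 0.0296]
orientation: [3.117, 0.382, 0.006]
contact_force: [4.2, -3.3, 1.4]
grip_width: 0.0163
```

```bash
python3 -c "
from h import *
goto((.593,.082,.067),-8)
"
```

```text
t 7.38 tcp [0.5943 0.0823 0.0296] yang -76.03 shift [ -1.2   0.  -37.4] turn -68.03 j7 -1.03 F [ 4.2 -3.3  1.4] M [-0.44 -1.22 -0.1 ] w 0.0163 zt [ 3.7e-03 -9.0e-04 -1.0e+00]
```

Emit:
send_rows(
  moves=[0,0,0,2,0,0,0,2,0,0,0,2],
)

```text
clock: 7.75
tcp_pos: [0.5943, 0.0822, 0.0296]
orientation: [3.123, 0.328, 0.006]
contact_force: [5.8, -1.5, 0.9]
grip_width: 0.0169
```

```bash
python3 -c "
from h import *
goto((.593,.082,.067),-8)
"
```

```text
t 7.75 tcp [0.5943 0.0822 0.0296] yang -78.0 shift [ -1.2  -0.  -37.4] turn -70.0 j7 -1.06 F [ 5.8 -1.5  0.9] M [-0.48 -1.14  0.16] w 0.0169 zt [ 0.0037 -0.0011 -1.    ]
```

Emit:
send_rows(
  moves=[0,0,0,0,0,0,0,0,0,0,0,0,0,0,0,0,0,0,-50,0,0,0,-100,0,0,0,-150,0,0,0,-200,0],
  hand=0,
)

```text
clock: 8.75
tcp_pos: [0.592, 0.083, 0.2306]
orientation: [-3.124, -0.328, 0.001]
contact_force: [0.9, 1.1, -1.0]
grip_width: 0.0854
```

```bash
python3 -c "
from h import *
f=snap('wrist','w5',scale=1.5)
snap('top','t5',(190,130,310,250),5)
goto((.5815,-.062,.23),-78)
print(proj(f,(.582,-.062,.162))*1.5)
"
```

```text
t 8.85 tcp [0.5956 0.0826 0.2344] yang -78.02 shift [-43.9 138.5   3.9] turn -0.02 j7 -1.23 F [-0.6  0.2 -1. ] M [ 0.04 -0.05  0.03] w 0.0856 zt [ 0.0086  0.0025 -1.    ]
[617.98592956 342.86530331]
```

View pics/w5.png

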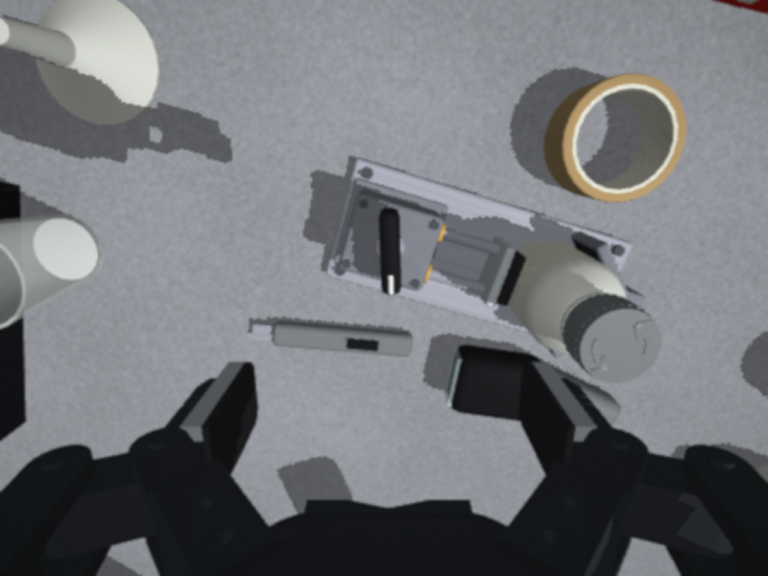

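View pics/t5.png

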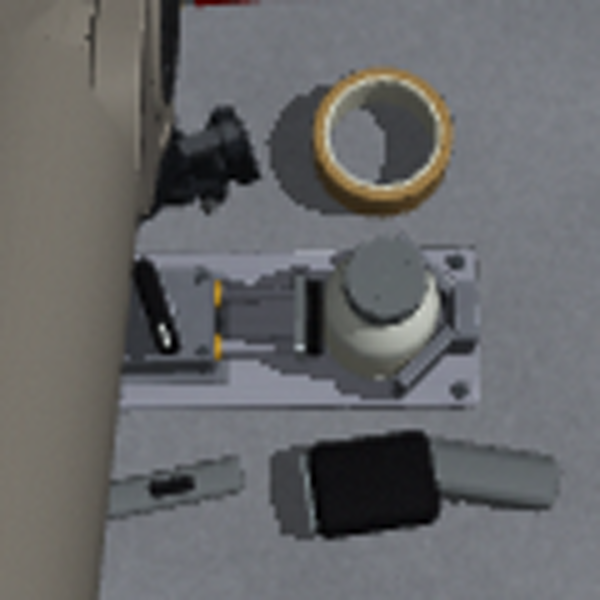

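```bash
python3 -c "
from h import *
goto((.582,-.0625,.23),-78)
f=snap('wrist','w6')
goto((.582,-.0625,.23),-78)
save(f['img'],'w6k',(225,130,295,205),7)
save(f['img'],'w6c',(365,185,445,265),7)
print(proj(f,(.582,-.062,.162)))
"
```

```text
t 8.85 tcp [0.5956 0.0826 0.2344] yang -78.02 shift [-43.5 139.1   3.9] turn -0.02 j7 -1.23 F [-0.6  0.2 -1. ] M [ 0.04 -0.05  0.03] w 0.0856 zt [ 0.0086  0.0025 -1.    ]
t 8.9 tcp [0.594  0.083  0.2316] yang -77.99 shift [-42.  139.8   1.3] turn 0.01 j7 -1.23 F [ 0.1 -0.1  0.2] M [-0.02  0.   -0.01] w 0.0848 zt [ 0.0047  0.0019 -1.    ]
[408.30858516 231.07701988]
```

View pics/w6k.png

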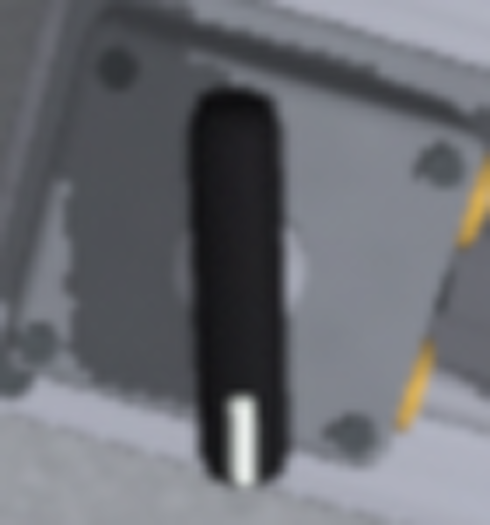

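View pics/w6c.png

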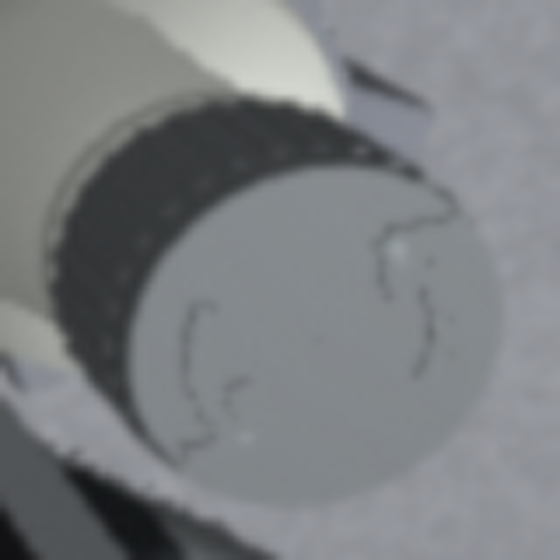

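```bash
python3 -c "
from h import *
f=np.load('pics/w6.npz');g=np.load('pics/t5.npz')
print(pix2z(f,409.7,232.4,.162))
a,b=[pix2z(f,u/7+225-.43,v/7+130-.43,.098) for u,v in [(233,97),(245,484)]]
print(np.degrees(np.arctan2(*(a-b)[[1,0]])))
print(pix2z(g,386/5+190-.4,281/5+130-.4,.162))
goto((.5815,-.063,.23),-78)
"
```

```text
[ 0.58100663 -0.0637146   0.162     ]
13.705369737464286
[ 0.57883215 -0.06241496  0.162     ]
t 8.9 tcp [0.594  0.083  0.2316] yang -77.99 shift [-42.6 140.2   1.3] turn 0.01 j7 -1.23 F [ 0.1 -0.1  0.2] M [-0.02  0.   -0.01] w 0.0848 zt [ 0.0047  0.0019 -1.    ]
```

Emit:
send_rows(
  moves=[-14,47,-3,0,-28,94,-3,0,-42,140,-3,0,-42,140,-3,0,-42,140,-3,0,-42,140,-3,0],
)

```text
clock: 9.65
tcp_pos: [0.5805, -0.0608, 0.2312]
orientation: [-3.123, -0.333, 0.002]
contact_force: [-0.5, -0.4, -0.2]
grip_width: 0.0856
```

```bash
python3 -c "
from h import *
f=snap('wrist','w7',scale=1.5)
goto((.581,-.063,.23),-78)
print([(proj(f,p)*1.5).round(0) for p in [(.581,-.063,.162),(.581+.025,-.063,.162),(.581-.025,-.063,.162),(.581,-.063+.025,.162),(.581,-.063-.025,.162)]])
"
```

```text
t 9.7 tcp [ 0.5806 -0.0609  0.2314] yang -77.84 shift [-0.   2.1  1.4] turn 0.16 j7 -1.0 F [ 0.4 -0.4  0.4] M [-0.04  0.01  0.05] w 0.0853 zt [-9.e-04  3.e-04 -1.e+00]
[array([391., 279.]), array([400., 238.]), array([382., 318.]), array([349., 270.]), array([433., 288.])]
```

View pics/w7.png

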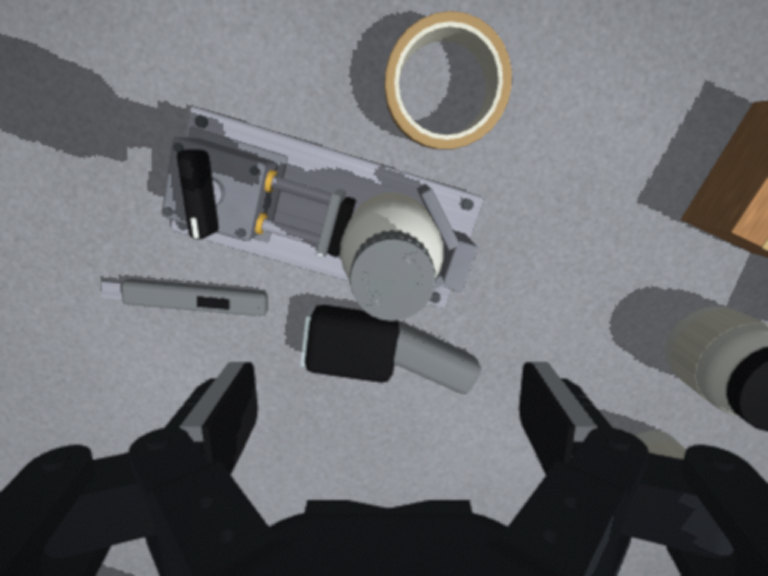

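```bash
python3 -c "
from h import *
f=snap('scene','s7',(190,90,300,190),7)
for z in (.231,.26,.27,.28,.29,.3,.31,.33,.35): print(z,((proj(f,(.5806,-.0609,z))-[190,90])*7).round())
"
```

```text
0.231 [347. 460.]
0.26 [344. 401.]
0.27 [343. 380.]
0.28 [342. 359.]
0.29 [341. 338.]
0.3 [340. 316.]
0.31 [339. 294.]
0.33 [337. 249.]
0.35 [335. 202.]
```

View pics/s7.png

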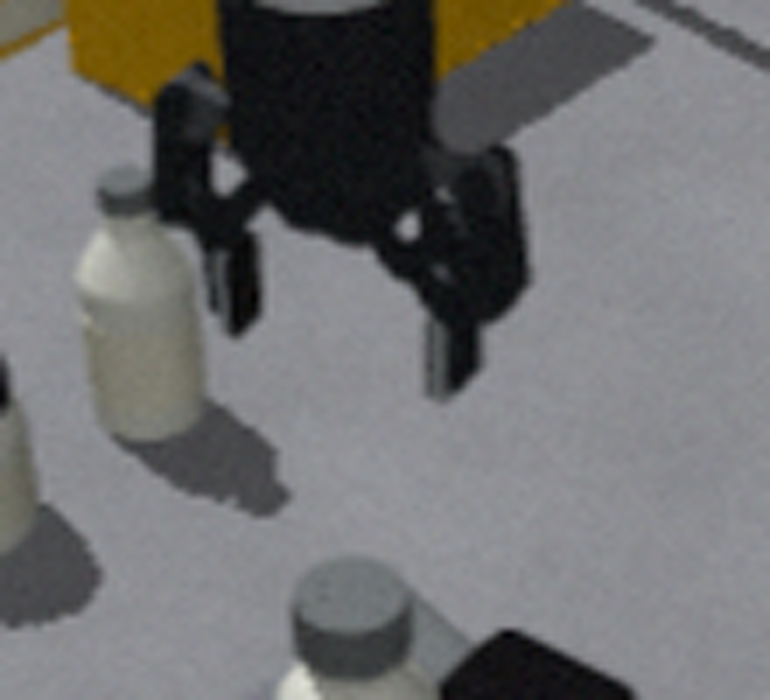

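Emit:
send_rows(
  moves=[0,2.5,40,0,0,2.5,80,0,0,2.5,110,0,0,2.5,130,0,0,2.5,142,0,0,2.5,142,0,0,2.5,142,0],
)

```text
clock: 10.62
tcp_pos: [0.5818, -0.0653, 0.0909]
orientation: [3.124, 0.329, 0.003]
contact_force: [0.2, 0.5, -0.6]
grip_width: 0.0853
```

```bash
python3 -c "
from h import *
f=snap('scene','s8',(200,130,300,220),7.5)
g=snap('wrist','w8',scale=1.5)
goto((.5815,-.0635,.088),-78)
print((proj(f,(.5815+.027*.208,-.0635-.027*.978,.13))-[200,130])*7.5)
"
```

```text
t 10.72 tcp [ 0.5817 -0.0652  0.0909] yang -77.99 shift [ 0.1 -1.7  2.9] turn 0.01 j7 -0.86 F [-0.7 -0.6  0. ] M [0.01 0.03 0.  ] w 0.0855 zt [ 1.7e-03  2.0e-04 -1.0e+00]
[242.70023851 369.52146507]
```

View pics/s8.png

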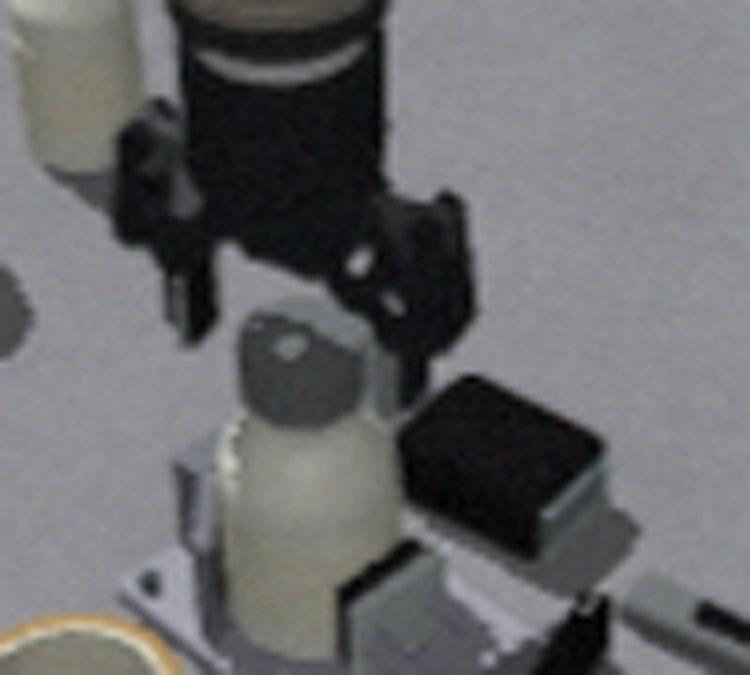

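View pics/w8.png

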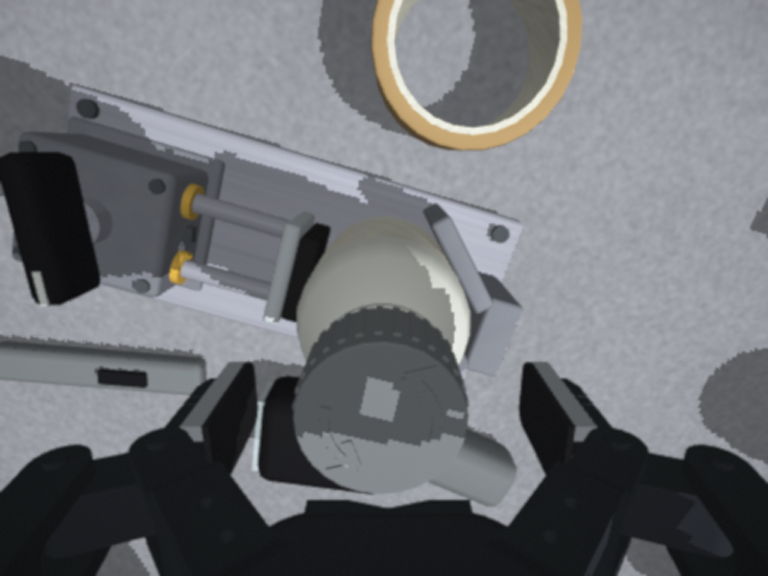

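```bash
python3 -c "
from h import *
f=np.load('pics/s8.npz')
t=np.array([.5817,-.0652,0]);y=np.array([.208,-.978,0]);x=np.array([.978,.208,0])
for z in (.12,.13,.14,.15,.16):
  print(z,[((proj(f,t+[0,0,z]+s*.0427*y+e*.011*x)-[200,130])*7.5).round() for s in (-1,1) for e in (-1,1)])
g=np.load('pics/w8.npz')
print(proj(g,(.5815,-.0635,.162))*1.5,proj(g,(.5817,-.0652,.162))*1.5)
"
```

```text
0.12 [array([404., 425.]), array([378., 459.]), array([222., 358.]), array([193., 390.])]
0.13 [array([404., 406.]), array([377., 440.]), array([220., 340.]), array([192., 372.])]
0.14 [array([404., 388.]), array([377., 422.]), array([219., 321.]), array([190., 353.])]
0.15 [array([403., 369.]), array([376., 403.]), array([217., 303.]), array([188., 335.])]
0.16 [array([403., 350.]), array([376., 384.]), array([216., 284.]), array([187., 316.])]
[379.68797939 417.63046822] [385.73428884 418.11720817]
```

Emit:
send_rows(
  moves=[0,-2,4,0,0,-2,4,0,0,-2,4,0],
)

```text
clock: 11.1
tcp_pos: [0.5806, -0.0631, 0.086]
orientation: [-3.124, -0.329, -0.0]
contact_force: [-0.3, 0.5, 0.7]
grip_width: 0.0853
```

Emit:
send_rows(
  moves=[0,0,0,0,0,0,0,0,0,0,0,0,0,0,0,0,0,0,0,0],
  hand=1,
  newtons=80,
)

```text
clock: 11.72
tcp_pos: [0.5806, -0.0632, 0.0864]
orientation: [-3.124, -0.328, -0.0]
contact_force: [-1.9, 0.8, 5.5]
grip_width: 0.049
```

```bash
python3 -c "
from h import *
f=snap('scene','s9',(200,130,300,220),7.5)
g=snap('wrist','w9',scale=1.5)
goto((.5815,-.0635,.088),-78)
"
```

```text
t 11.82 tcp [ 0.5807 -0.0631  0.0864] yang -77.99 shift [ 0.7  0.5 -1.6] turn 0.01 j7 -0.86 F [-1.2  1.3  6.3] M [0.16 0.37 0.04] w 0.0484 zt [ 2.e-04  5.e-04 -1.e+00]
```

View pics/s9.png

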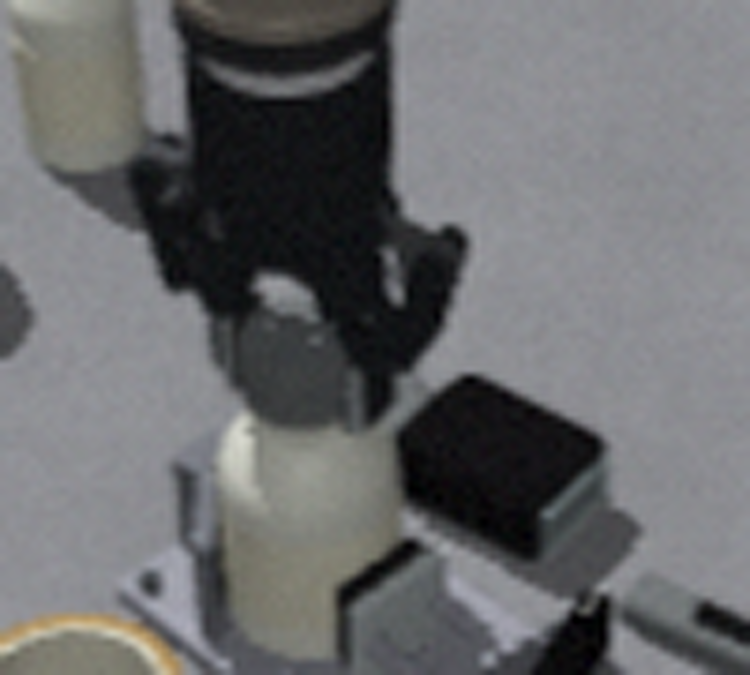

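View pics/w9.png

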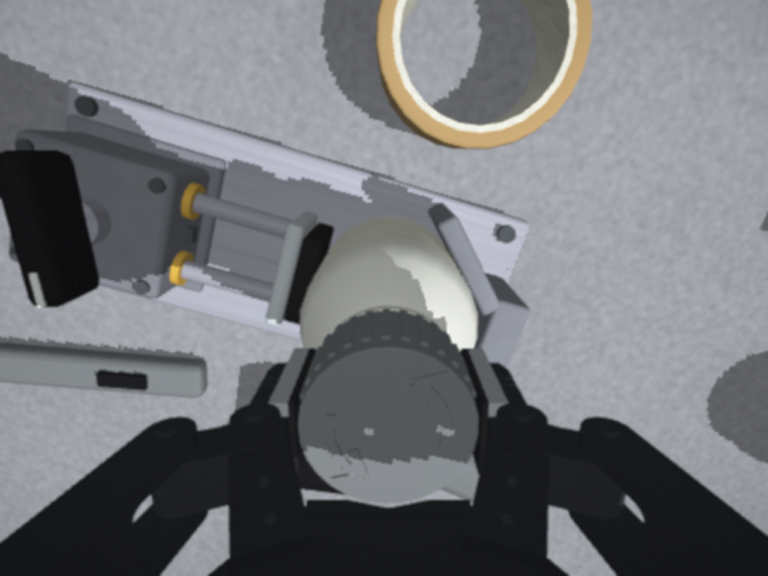

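Emit:
send_rows(
  moves=[0,0,2,0,0,0,4,0,0,0,4,0,0,0,4,0],
)

```text
clock: 12.32
tcp_pos: [0.5809, -0.0632, 0.083]
orientation: [-3.124, -0.328, -0.001]
contact_force: [-3.5, 1.2, 10.2]
grip_width: 0.0493
```

```bash
python3 -c "
from h import *
goto((.5815,-.0635,.088),-78)
"
```

```text
t 12.32 tcp [ 0.5809 -0.0632  0.083 ] yang -78.0 shift [ 0.6  0.4 -5. ] turn -0.0 j7 -0.86 F [-3.5  1.2 10.2] M [ 0.34  0.74 -0.  ] w 0.0493 zt [ 6.e-04  8.e-04 -1.e+00]
```

Emit:
send_rows(
  moves=[0,0,1,0,0,0,1.5,0,0,0,1.5,0],
)

```text
clock: 12.7
tcp_pos: [0.5811, -0.0633, 0.0819]
orientation: [-3.124, -0.328, -0.002]
contact_force: [-4.4, 1.2, 14.2]
grip_width: 0.049
```

```bash
python3 -c "
from h import *
goto((.5815,-.0635,.088),-78)
"
```

```text
t 12.7 tcp [ 0.5811 -0.0633  0.0819] yang -78.01 shift [ 0.3  0.3 -6.1] turn -0.01 j7 -0.86 F [-4.4  1.2 14.2] M [ 0.25  0.8  -0.02] w 0.049 zt [ 0.0012  0.001  -1.    ]
```

Emit:
send_rows(
  moves=[0,0,0,-8,0,0,0,-16,0,0,0,-24,0,0,0,-32,0,0,0,-40,0,0,0,-48,0,0,0,-56,0,0,0,-64],
)

```text
clock: 13.7
tcp_pos: [0.5827, -0.0636, 0.0823]
orientation: [2.469, 1.938, 0.005]
contact_force: [-0.5, -0.4, 12.0]
grip_width: 0.049
```

Emit:
send_rows(
  moves=[0,0,0,-3,0,0,0,-3],
)

```text
clock: 13.95
tcp_pos: [0.5827, -0.0636, 0.0824]
orientation: [2.422, 1.997, 0.005]
contact_force: [-0.6, 0.6, 11.8]
grip_width: 0.0495
```

```bash
python3 -c "
from h import *
g=snap('wrist','w10',scale=1.5)
goto((.5815,-.0635,.088),-78)
"
```

```text
t 14.0 tcp [ 0.5826 -0.0636  0.0824] yang -11.0 shift [-0.1 -1.1 -5.6] turn 67.0 j7 0.1 F [-0.9  0.4 12. ] M [0.1  0.22 0.07] w 0.0486 zt [ 4.2e-03  3.0e-04 -1.0e+00]
```

View pics/w10.png

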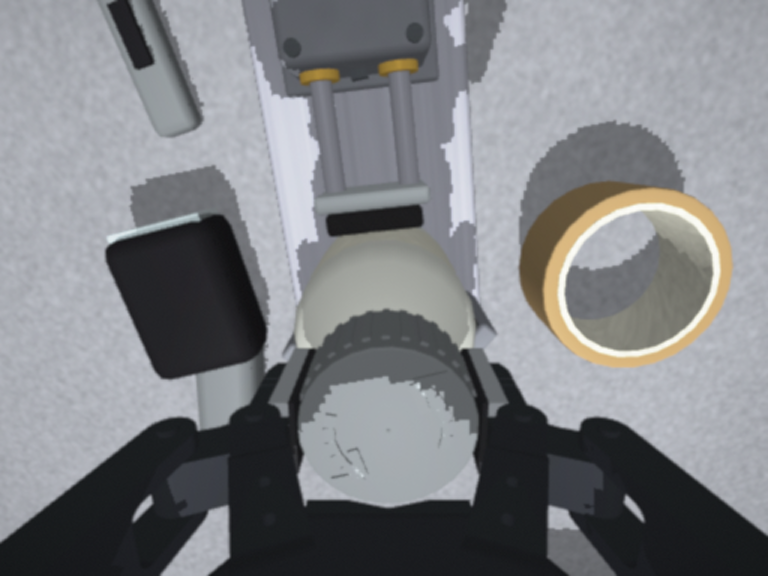

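The arrows stay in the same place relative to the gripper (about (350,460) and (430,380)), so the cap turned with the fingers. I'll lift slowly and watch the force.

Emit:
send_rows(
  moves=[0,0,-2,0,0,0,-4,0,0,0,-6,0,0,0,-8,0,0,0,-10,0,0,0,-10,0],
)

```text
clock: 14.75
tcp_pos: [0.5801, -0.0631, 0.0901]
orientation: [-2.423, -1.998, 0.001]
contact_force: [-0.3, -0.1, 0.9]
grip_width: 0.0488
```

```bash
python3 -c "
from h import *
goto((.5815,-.0635,.088),-78)
"
```

```text
t 14.75 tcp [ 0.5801 -0.0631  0.0901] yang -10.99 shift [-0.1  1.5  2.1] turn 67.01 j7 0.09 F [-0.3 -0.1  0.9] M [-0.05 -0.1   0.02] w 0.0488 zt [-0.001 -0.    -1.   ]
```

Emit:
send_rows(
  moves=[0,0,-5,0,0,0,-12,0,0,0,-20,0,0,0,-28,0,0,0,-36,0,0,0,-44,0,0,0,-50,0,0,0,-50,0],
)

```text
clock: 15.75
tcp_pos: [0.5809, -0.0632, 0.141]
orientation: [2.424, 1.998, 0.001]
contact_force: [-0.6, 0.9, -0.2]
grip_width: 0.0487
```

Emit:
send_rows(
  moves=[0,0,0,0,0,0,0,0,0,0,0,0],
)

```text
clock: 16.12
tcp_pos: [0.5804, -0.0632, 0.1402]
orientation: [-2.424, -1.998, 0.001]
contact_force: [0.5, 0.1, -0.1]
grip_width: 0.0491
```

```bash
python3 -c "
from h import *
goto((.5815,-.0635,.139),-11)
f=snap('scene','s11',(190,110,310,220),6.2)
g=snap('wrist','w11',scale=1.5)
for z in (.15,.187,.215): print(z,((proj(f,(.5805,-.063,z))-[190,110])*6.2).round())
print('mouth wrist',proj(g,(.581,-.063,.15))*1.5)
"
```

```text
t 16.12 tcp [ 0.5804 -0.0632  0.1402] yang -10.99 shift [-0.1  1.1  1.2] turn 0.01 j7 0.06 F [ 0.5  0.1 -0.1] M [-0.02  0.04 -0.03] w 0.0491 zt [-4.e-04 -0.e+00 -1.e+00]
0.15 [311. 415.]
0.187 [308. 356.]
0.215 [306. 309.]
mouth wrist [390.75691536 332.53673123]
```

View pics/s11.png

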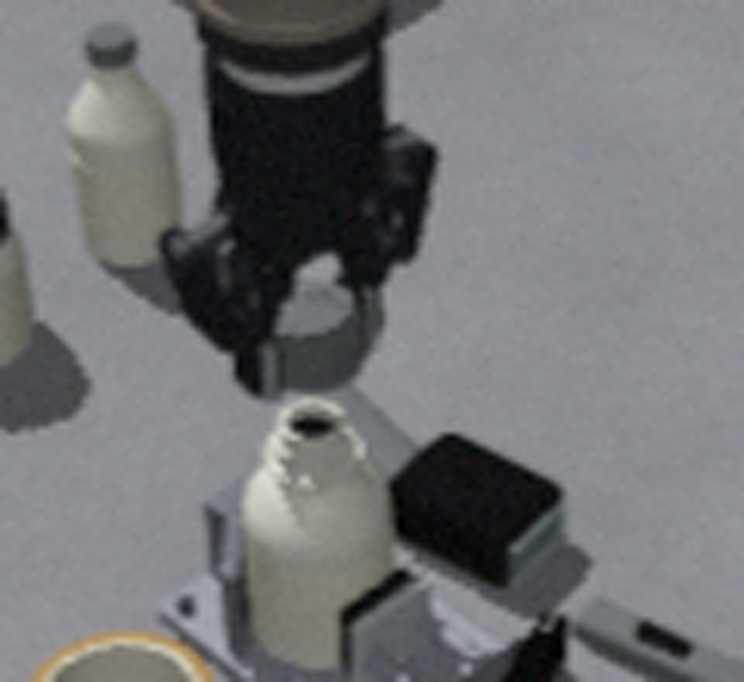

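View pics/w11.png

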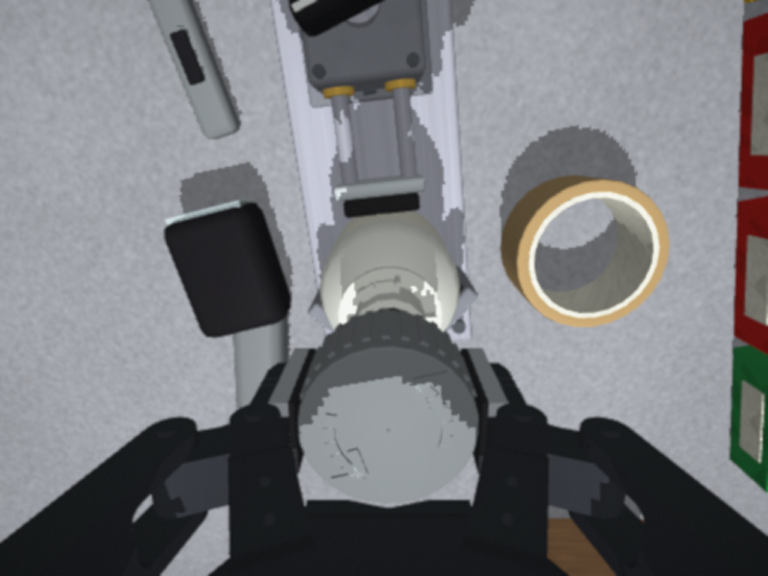

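The scene view shows the cap held level over the open neck: rim at about (313,420), cap's lower edge at about (320,390). The bottle is upright against the jaw, and the wrist view shows the knob still turned. Handing in.

```bash
python3 -c "
from h import *
f=snap('top','t12',(190,130,310,250),5)
print(r.hand_in())"
```

```text
the job is handed in; nothing more can be done
None
```

View pics/t12.png

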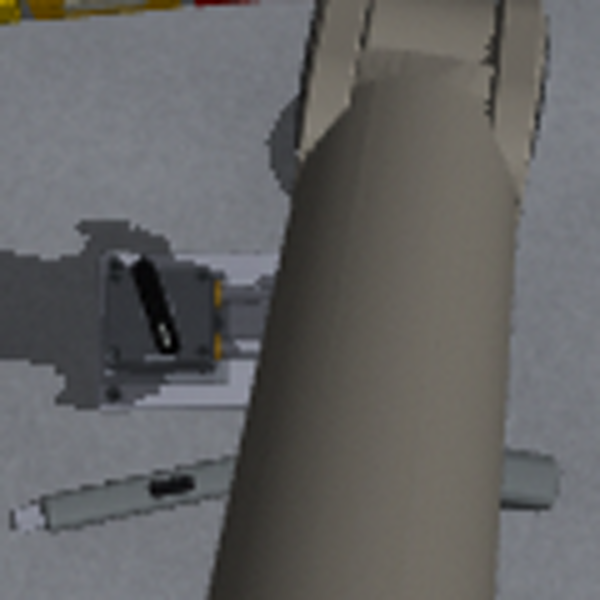

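The bottle is locked in the holder, and the cap is off and held level above the open neck. I handed the job in at about 16 s on the robot's clock.

- **Knob:** I turned it clockwise until it met its stop. After release it measured about 71° (1.24 rad), and the last top view shows it still there.
- **Cap:** I pressed it about 4.5 mm down at 14 N and turned it 67° anticlockwise without the grip slipping. It lifted off with no measurable pull.
- **Last checks:** By the arm's reading, the cap's lower edge is roughly 38 mm above the rim. The grip opening is 49 mm. The last scene view shows the bottle upright against the jaw, with the nearby objects in view where they were.

**TCP disagreement:** The real finger tips sit about 40 mm behind the reported TCP, unlike the description. My first close on the knob therefore shut on air above the bar, with no contact. I measured the offset in the images and set the later grasps by it.

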